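# Snug a screw jack up under an instrument shelf

## Task

Take the steel bar from its cradle and use it, hole after hole, to turn the screw jack's collar anticlockwise (seen from above), until the jack's rubber pad bears firmly against the little shelf and the collar has clearly stiffened; stop there, do not overtighten. Turn the collar with the bar only and move it to another hole at least once before it is tight. Then pull the bar out and lay it back in its cradle as it lay before, leaving the things around undisturbed.

Things in the scene. Friction and masses are not known exactly. Their poses are not given: they have to be found in the camera images.
- bar: round steel bar, 10 mm thick, 200 mm long, lying level in its cradle. Origin on its axis near the balance point; x runs along it to the plain tip at x = +100 mm (tapered to 5 mm over the last 12 mm). A black ball, 18 mm, is on the other end, centre at x = -90 mm. It may be rolled about x. Grasp it near the origin: 90 mm or more from grasp to tip keeps the gripper clear of the shelf
- tip (a point): the middle of the bar's tip
- cradle: fixed grey plastic cradle for the bar: a foot 130 x 50 x 8 mm with two V saddles at x = +48 and -48 mm, each 10 mm thick, tops 58 mm above the bench; open between them. Origin at the centre of its underside, x along the bar's rest
- rest (a point): the point on the cradle, 50 mm above the bench, where the bar's origin lies when the bar rests in the saddles; x as the cradle's (the bar's tip points along +x)
- collar: the jack's steel collar, 68 mm in diameter, 36 mm high, turning about its vertical z axis. Origin on the axis at the height of the holes, 54 mm above the bench. Six radial holes, 12 mm wide and high, every 60 degrees, the first along its own +x; mouths 34 mm and bottoms 12 mm from the axis. The bar enters any of them level, pointing at the axis. It stays where it is left, also when tight
- pad (a point): centre of the top of the jack's rubber pad (33 mm wide) on the screw above the collar. The collar, turned anticlockwise from above, raises it 12 mm per turn and does not rise itself. At the start the collar is 1.3 to 2.1 rad short of the pad bearing on the seat; the exact angle must be felt. Until then the collar drags steadily with about 0.45 N m
- seat (a point): centre of the steel seat under the shelf's free end, straight above the pad, 114 mm above the bench. When the pad bears here the collar's torque steps up from 0.45 to about 0.65 N m, then grows by 1.3 N m per rad. Properly tight is about 1.0 N m (0.28 rad past first bearing, rubber squeezed 0.5 mm), a little over twice the steady drag; 1.4 N m is overtight
- stand: fixed aluminium stand: base plate 135 x 100 x 12 mm (x = -50 to +85 mm), column at x = +55 to +81 mm, and at 118 to 134 mm height the cantilever shelf, 56 mm wide, x = -36 to +85 mm, a small vial on it near the column. Origin on the bench on the jack's axis; its open front is its own -x, toward the robot: there and at both sides the gripper can go round the jack
- loose_cap: single blue screw cap, 53 mm in diameter, 26 mm high, lying on the bench, a bystander right of the stand; origin under its centre
- left_bottle: tall grey plastic bottle, 70 mm in diameter, 178 mm high, a bystander at the left; origin under its centre
- cup: white cup, 73 mm in diameter, 90 mm high, a bystander left of the stand; origin under its centre
- timer: white kitchen-type twist timer, 68 mm in diameter, 47 mm high, a bystander at the right; origin under its centre

How it is judged:
By the outcome, as a careful person would: the job done as asked, in the order asked, and still so for the second after the job is handed in, with the robot touching nothing.
It also fails if it takes over 72 s, if anything falls off the work surface, if the arm or the gripper's body presses on something with over 40 N, if the wrist force passes 120 N, or if a joint passes its speed limit or range.

## Robot

A 6-joint arm with a two-finger parallel gripper is mounted at the origin on a cart in front of the work surface, level with it; the furniture and walls round the work are solid. World frame = base frame: x ahead of the robot, y to its left, z up, the work surface at z = 0. Lengths are in m, angles in rad, forces in N, time in s.
With the tool pointing down it reaches from about 0.375 to 0.925 m from the base axis. Payload 5.7 kg.
Tool frame: the origin (TCP) lies midway between the tips of the shut fingers; the grasp point (between the pads) lies behind it (ctrl.hold_point_z is the z of the grasp point in the tool frame, in m); z points along the fingers, y is the line along which they close (so a half turn about z gives the same grasp; the last joint's range is limited). The gripper opens to 88 mm and grips with 3 to 60 N. Pads are 20 mm wide; open, the fingers measure 115 mm over their backs; the gripper's body (75 mm by 178 mm) begins 61 mm behind the grasp point.
Start: joints at [-1.231, 0.359, 1.51, -0, 1.272, -0.115], TCP at [0.264, -0.539, 0.223] pointing down, gripper open.
Joint ranges: [-2.97, 2.97], [-1.01, 2.36], [0.21, 2.38], [-0.96, 4.11], [0.2, 2.71], [-2.98, 2.98]. Speed limits (rad/s): [2.39, 2.39, 3.14, 3.14, 3.14, 3.14].

## Interface

Orientations are given as a unit quaternion [x, y, z, w].
In Python, from station import ctrl gives the robot as it stands. The module is installed in compiled form; this text tells all that it offers.
- The arm moves only by the tool drive_tool, never from a script. Its argument "motion" is one flat list of numbers, 7 for each row, row after row: the shift along the tool's x, y, z in units of 200 mm (1.0 is 200 mm), then the turn, a rotation vector about the tool's x, y, z in units of 90 degrees (1.0 is 90 degrees), then the closure, from 0 (fully open) to 1 (shut). In form: [dx, dy, dz, rx, ry, rz, jaw, dx, dy, dz, rx, ry, rz, jaw, ...]. A call has 1 to 5 rows; each row shifts and turns the commanded pose from where the row before left it, along the tool's axes as they then stand; what a row does not reach is not made up. A row lasts 1/10 s, in which the tool goes at most 50 mm and 8.59 degrees, less where a joint would pass 70% of its speed; a pose out of reach is approached as far as the arm can. A call with a number of a shift or a turn outside -1 to 1 is refused whole. A call with a gripper value outside its range is refused whole. The fingers move at their own pace and stop on an object; "force" is the grip in N (left out, the last holds). Time passes only in rows, so rows that do not move let the fingers close. It gives the time, the measured TCP pose, the force, the opening and the grip force at its end, in the units of the state.
- ctrl.read_state(): the state, without advancing time (a new reading comes with each control period).
- ctrl.read_camera(name): name is "scene" or "top"; returns (picture, depth): 480x640x3 uint8, red, green, blue; 480x640 float32, m along the optical axis (not along the pixel's ray), 0 where there is no reading.
- ctrl.camera_info(name): a dict with "camera_matrix" (3x3 intrinsics, pixels), "k1" (the pictures are not rectified: a ray, as slopes to the right and down, at radius r is drawn at 1 + k1 r^2 times it, then the intrinsics apply), "world_to_cam" (4x4, takes a point from world to camera coordinates). Camera axes: x right, y up, looking along -z (the intrinsics and any distortion apply to the point x, -y, -z); pixel columns grow to the right and rows downward; lengths in m; the calibration is good to about 2 mm. A picture is of the moment at which its call begins. camera_info takes no time and is no camera call.
- ctrl.finish_job(): hands the job in; it is judged then, once.
The state is a dict: "clock": time; "qpos": joint angles; "qvel": joint speeds; "joint_torque": joint torques, N m; "position": TCP position; "tcp_rot": TCP orientation; "contact_force": force on the tool from outside, world axes, zero at the start; "ft_torque": the same for the moment, N m; "gripper_width": finger opening in m; "finger_force": force on a finger pad.
Only numpy, scipy, OpenCV 4.12 (cv2) and the standard library are available. Lean on these libraries where they do the work, as an engineer would, in place of code of your own. Each camera call takes 0.05 s, during which the arm holds its last target. There are 200 camera calls.

## Working session

There is one attempt and no reset: what is moved stays moved. The work goes in short steps, Python scripts to look and compute and a tool call to move; the robot and the scene stay as the last step left them, time stands still between calls to the robot, and variables do not carry over. Pictures are saved under pics/ and viewed, at most 10 in all, crops included, and the job is handed in when it is done.

Besides the shell and the picture viewer there is one more tool, called after ">>>" as name(argument=value, ...) on one line, values as JSON. drive_tool: Moves the arm, as the interface text tells. Its arguments: {"type":"object","properties":{"motion":{"type":"array"},"force":{"type":"number"}},"required":["motion"]}

```bash
mkdir -p pics; python3 - <<'E'
from station import ctrl
import cv2,numpy as np
print(ctrl.read_state(), ctrl.hold_point_z)
for n in("scene","top"):
    im,d=ctrl.read_camera(n); cv2.imwrite(f"pics/{n}0.png",im[:,:,::-1]); np.savez(f"{n}0.npz",im=im,d=d)
    i=ctrl.camera_info(n); print(n,i)
E
```

```text
{'clock': 0.0, 'qpos': array([-1.23112499e+00,  3.59494075e-01,  1.51140815e+00,  1.65952681e-05,
        1.27247994e+00, -1.15071226e-01]), 'qvel': array([-0.0006685 ,  0.00071983, -0.00238943,  0.00046483, -0.00101964,
        0.00075963]), 'joint_torque': array([ 2.18780360e-04, -5.15366900e+01, -2.70719540e+01,  6.75454759e-02,
        3.48411442e-02, -1.37865882e-04]), 'position': array([ 0.26332764, -0.53838062,  0.22182533]), 'tcp_rot': array([ 9.74262480e-01,  2.25414770e-01, -9.23912810e-05, -8.90010411e-04]), 'contact_force': array([ 0.6792039 , -0.68963882, -0.59756293]), 'ft_torque': array([ 0.03518015, -0.00122506,  0.02364369]), 'finger_force': 0.0, 'gripper_width': 0.08794820325716168} -0.0187
scene {'camera_matrix': array([[597.55153888,   0.        , 320.03612239],
       [  0.        , 597.55153888, 249.48468848],
       [  0.        ,   0.        ,   1.        ]]), 'k1': -0.19647351757184298, 'world_to_cam': array([[-0.74236968, -0.66961779, -0.02234418,  0.41088699],
       [ 0.38129527, -0.44967418,  0.80771718, -0.26961732],
       [-0.5509094 ,  0.59110502,  0.58914658, -1.24372285],
       [ 0.        ,  0.        ,  0.        ,  1.        ]])}
top {'camera_matrix': array([[600.03591016,   0.        , 327.12982585],
       [  0.        , 600.03591016, 237.26965318],
       [  0.        ,   0.        ,   1.        ]]), 'k1': 0.021647226235591382, 'world_to_cam': array([[-2.89819161e-03, -9.99993891e-01,  1.95432691e-03,
         1.13549351e-03],
       [ 9.97342936e-01, -2.74823709e-03,  7.27977662e-02,
        -5.58100214e-01],
       [-7.27919505e-02,  2.16011602e-03,  9.97344808e-01,
        -1.72160586e+00],
       [ 0.00000000e+00,  0.00000000e+00,  0.00000000e+00,
         1.00000000e+00]])}
```

View pics/scene0.png

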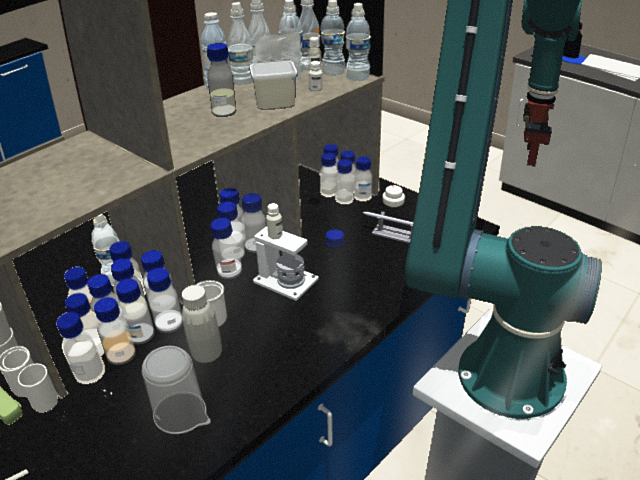

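View pics/top0.png

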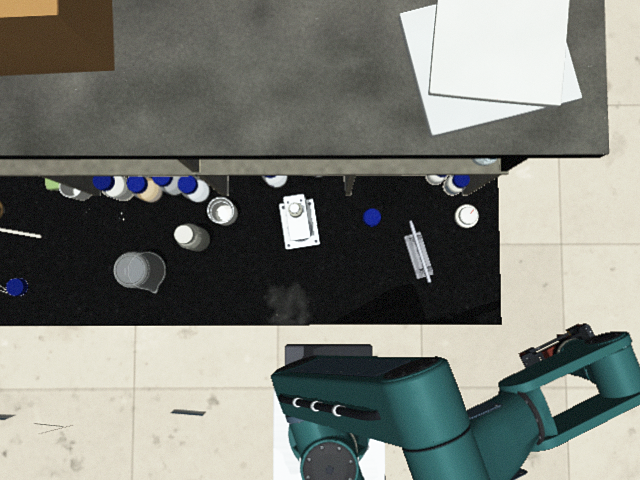

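The scene view shows the stand at about (285,262) and the cradle at (395,228). In the top view the stand is at (298,222), the cradle with the bar at (418,252), the cap at (372,217) and the timer at (467,216). Next I'll magnify and measure.

```bash
cat > h.py <<'E'
from station import ctrl
import cv2,numpy as np
from scipy.spatial.transform import Rotation as R
def ray(n,uv):
    i=ctrl.camera_info(n);W=i["world_to_cam"]
    p=cv2.undistortPoints(np.array(uv,float).reshape(-1,1,2),i["camera_matrix"],np.array([i["k1"],0,0,0.]))[:,0]
    d=np.c_[p[:,0],-p[:,1],-np.ones(len(p))]@W[:3,:3]
    return -W[:3,:3].T@W[:3,3],d
def onz(n,uv,z):
    o,d=ray(n,uv); return o+d*((z-o[2])/d[:,2])[:,None]
def cloud(n,d,u0,u1,v0,v1):
    v,u=np.mgrid[v0:v1,u0:u1]; o,r=ray(n,np.c_[u.ravel(),v.ravel()])
    return o+r*d[v0:v1,u0:u1].reshape(-1,1)
def proj(n,P):
    i=ctrl.camera_info(n);W=i["world_to_cam"];c=np.atleast_2d(P)@W[:3,:3].T+W[:3,3]
    x=c[:,0]/-c[:,2];y=-c[:,1]/-c[:,2];f=1+i["k1"]*(x*x+y*y);K=i["camera_matrix"]
    return np.c_[K[0,0]*x*f+K[0,2],K[1,1]*y*f+K[1,2]]
E
python3 - <<'E'
from h import *
T=np.load("top0.npz");S=np.load("scene0.npz")
a=cv2.resize(T["im"][185:300,270:450],None,fx=4,fy=4,interpolation=2)[:,:,::-1]
b=cv2.resize(S["im"][200:300,245:325],None,fx=5,fy=5,interpolation=2)[:,:,::-1]
c=cv2.resize(S["im"][205:250,355:420],None,fx=6,fy=6,interpolation=2)[:,:,::-1]
cv2.imwrite("pics/a.png",a)
m=np.zeros((500,800,3),np.uint8);m[:500,:400]=b;m[:270,400:790]=c;cv2.imwrite("pics/b.png",m)
P=cloud("top",T["d"],270,330,185,260)
for lo,hi in((.1,.15),(.15,.25),(.005,.03)):
    q=P[(P[:,2]>lo)&(P[:,2]<hi)]; print(lo,len(q),q.mean(0),cv2.minAreaRect(q[:,:2].astype(np.float32)*1000))
P=cloud("top",T["d"],395,445,215,290)
for lo,hi in((.004,.015),(.03,.075)):
    q=P[(P[:,2]>lo)&(P[:,2]<hi)]; print(lo,len(q),q.mean(0) if len(q) else 0, cv2.minAreaRect(q[:,:2].astype(np.float32)*1000) if len(q) else 0)
E
```

```text
0.1 748 [0.60024873 0.08069553 0.13404976] ((605.0068969726562, 81.91714477539062), (121.07037353515625, 60.05316925048828), 8.758330345153809)
0.15 174 [0.61669368 0.08275091 0.20129645] ((619.0345458984375, 83.98391723632812), (35.14512252807617, 35.17875289916992), 47.98396301269531)
0.005 1101 [0.59484719 0.07888641 0.01110963] ((604.77001953125, 80.59226989746094), (173.458984375, 218.0575408935547), 89.85479736328125)
0.004 994 [ 0.51405185 -0.26757886  0.00759106] ((515.8707885742188, -270.1079406738281), (143.90264892578125, 217.56277465820312), 89.3568344116211)
0.03 318 [ 0.50345506 -0.26754932  0.05459748] ((507.74371337890625, -266.630126953125), (196.78285217285156, 35.047306060791016), 16.664682388305664)
```

View pics/a.png

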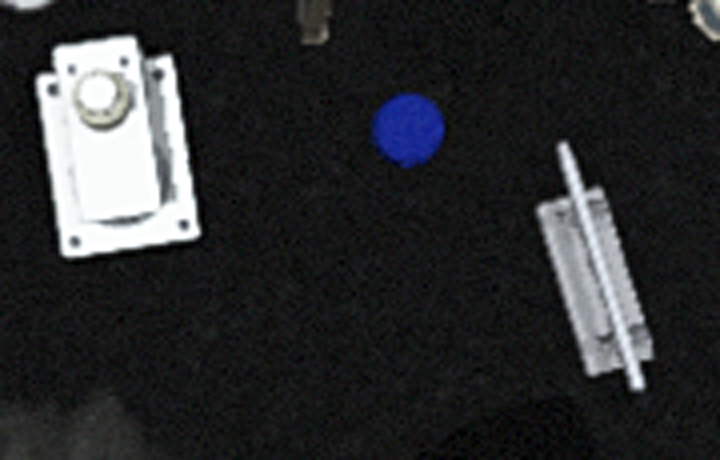

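View pics/b.png

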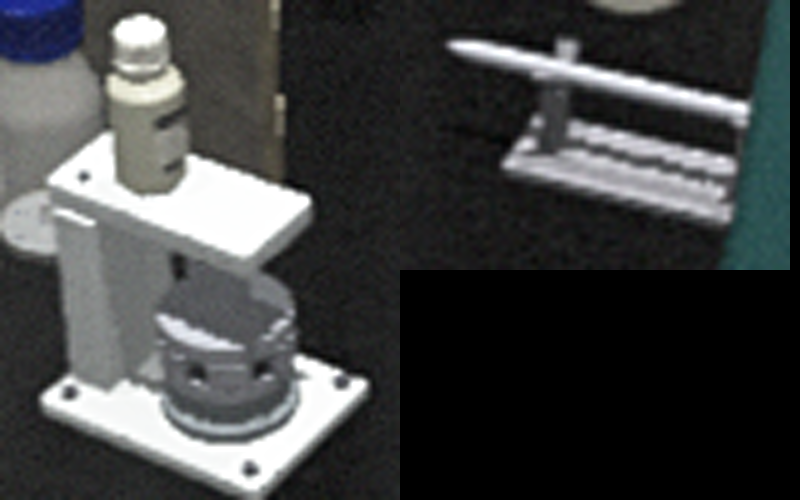

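The close-ups show a tapered tip at the far end of the bar, at top px (410.8,221.3). The ball end is near (430,282). Two collar holes are visible in the scene view, at about (284.4,274.6) and (297.6,273.0). The base screws are at top crop (53,90), (158,75), (183,225) and (75,242).

```bash
python3 - <<'E'
from h import *
f=lambda L:[(270+x/4-.375,185+y/4-.375) for x,y in L]
T=np.load("top0.npz")
# bar: bright pixels of bar, depth-based
s=onz("top",f([(53,90),(158,75),(183,225),(75,242)]),.012); print("screws",s,"c",s.mean(0))
d=(s[0]+s[1]-s[2]-s[3])[:2]; yaw=np.arctan2(d[1],d[0]); print("yaw",np.degrees(yaw), np.linalg.norm(d)/2,np.linalg.norm(s[0]-s[1]))
ax1=s.mean(0)[:2]-.0175*np.array([np.cos(yaw),np.sin(yaw)])
# base & shelf outlines via shelf corners
c=onz("top",f([(57,47),(134,37),(160,212),(85,221)]),.134); d=(c[0]+c[1]-c[2]-c[3])[:2]; y2=np.arctan2(d[1],d[0])
ax2=c.mean(0)[:2]-.0245*np.array([np.cos(y2),np.sin(y2)]); print("ax",ax1,ax2,np.degrees(y2),np.linalg.norm(d)/2)
g=lambda L:[(245+x/5-.4,200+y/5-.4) for x,y in L]
A=(ax1+ax2)/2
o,r=ray("scene",g([(197,373),(263,365)]))
for k in r:
    e=o[:2]-A;a=k[:2]@k[:2];b=e@k[:2];q=e@e-.034**2;t=(-b-np.sqrt(b*b-a*q))/a;p=o+t*k
    print("hole",p,np.degrees(np.arctan2(*(p[:2]-A)[::-1])))
# bar
e=onz("top",f([(563,143),(641,390)]),.05); v=e[0]-e[1]; print("bar ends",e,np.linalg.norm(v),np.degrees(np.arctan2(v[1],v[0])))
u=v/np.linalg.norm(v);print("origin from tip",e[0]-.1*u,"from ball",e[1]+.082*u)
# cradle foot edge corners
k=onz("top",f([(540,206),(602,188),(652,355),(592,375)]),.008);print("cradle c",k.mean(0),k)
d=(k[0]+k[1]-k[2]-k[3]);print(np.degrees(np.arctan2(d[1],d[0])),np.linalg.norm(d)/2)
# scene tip
print("tip scene",onz("scene",[(355+50/6,205+45/6)],.05))
st=ctrl.read_state();print(st["position"])
E
```

```text
screws [[0.64752887 0.12880858 0.012     ]
 [0.65838443 0.05198096 0.012     ]
 [0.54826471 0.03384241 0.012     ]
 [0.53607308 0.11252124 0.012     ]] c [0.59756277 0.0817883  0.012     ]
yaw 8.831358846617256 0.11211695229884307 0.07759076054106252
ax [0.58027024 0.07910158] [0.5814103  0.07819135] 8.784989042200767 0.12069905994785202
hole [0.5706471  0.11108255 0.05130644] 107.44553652267804
hole [0.5480672  0.08769776 0.05383736] 164.56087042149346
bar ends [[ 0.60370943 -0.23850932  0.05      ]
 [ 0.42754785 -0.29147931  0.05      ]] 0.18395304151284567 16.735498177660794
origin from tip [ 0.507945   -0.26730471  0.05      ] from ball [ 0.50607468 -0.26786709  0.05      ]
cradle c [ 0.50694328 -0.2675059   0.008     ] [[ 0.5617331  -0.22705725  0.008     ]
 [ 0.57480711 -0.27253307  0.008     ]
 [ 0.45281974 -0.30712672  0.008     ]
 [ 0.43841316 -0.26330656  0.008     ]]
16.108331832115674 0.12766596740159886
tip scene [[ 0.59866002 -0.23413976  0.05      ]]
[ 0.26335164 -0.53842379  0.22189864]
```

>>> drive_tool(motion=[0.211, -0.085, 0.055, 0, 0, 0, 0, 0.211, -0.085, 0.055, 0, 0, 0, 0, 0.211, -0.085, 0.055, 0, 0, 0, 0, 0.211, -0.085, 0.055, 0, 0, 0, 0, 0.211, -0.085, 0.055, 0, 0, 0, 0])

```text
clock: 0.6
position: [0.4165, -0.3683, 0.167]
tcp_rot: [0.974, 0.225, -0.0, -0.0]
contact_force: [0.1, 0.3, 0.3]
gripper_width: 0.0878
finger_force: 0.0
```

>>> drive_tool(motion=[0.211, -0.085, 0.055, 0, 0, 0, 0, 0.211, -0.085, 0.055, 0, 0, 0, 0, 0.211, -0.085, 0.055, 0, 0, 0, 0, 0, 0, 0, 0, 0, 0.054, 0, 0, 0, 0, 0, 0, 0.054, 0])

```text
clock: 1.1
position: [0.5076, -0.2665, 0.1337]
tcp_rot: [0.99, 0.142, -0.001, -0.001]
contact_force: [-0.4, 0.1, 0.0]
gripper_width: 0.0879
finger_force: 0.0
```

```bash
cat >> h.py <<'E'
def delta(pos,yaw,st=None):
    "tool-frame shift (units) then yaw turn to make tool x point at yaw (deg), level"
    st=st or ctrl.read_state();r=R.from_quat(st["tcp_rot"])
    cy=np.radians(yaw);tgt=R.from_matrix(np.array([[np.cos(cy),np.sin(cy),0],[np.sin(cy),-np.cos(cy),0],[0,0,-1]]).T.T)
    x=r.as_matrix()[:,0]
    print("t %.2f pos"%st["clock"],st["position"].round(4),"yaw %.2f"%np.degrees(np.arctan2(x[1],x[0])),"q",st["qpos"].round(2))
    print("shift",(r.inv().apply(np.array(pos)-st["position"])/.2).round(4),"turn",((r.inv()*tgt).as_rotvec()/(np.pi/2)).round(4),
      "F",st["contact_force"].round(2),"M",st["ft_torque"].round(3),"w %.4f g %.1f"%(st["gripper_width"],st["finger_force"]))
E
python3 - <<'E'
from h import *
delta([.507,-.2676,.031],16.3)
im,d=ctrl.read_camera("scene");cv2.imwrite("pics/c.png",cv2.resize(im[180:300,240:460],None,fx=3.6,fy=3.6,interpolation=2)[:,:,::-1])
E
```

```text
t 1.10 pos [ 0.5076 -0.2665  0.1337] yaw 16.33 q [-0.6   0.42  1.67  0.    1.06  0.68]
shift [-0.0037  0.0052  0.5133] turn [-0.001   0.0007  0.0003] F [-0.44  0.1   0.04] M [-0.013  0.061 -0.061] w 0.0879 g 0.0
```

>>> drive_tool(motion=[-0.004, 0.005, 0.17, 0, 0, 0, 0, 0, 0, 0.17, 0, 0, 0, 0, 0, 0, 0.17, 0, 0, 0, 0.4, 0, 0, 0, 0, 0, 0, 0.7, 0, 0, 0, 0, 0, 0, 0.85], force=25)

```text
clock: 1.65
position: [0.5061, -0.2695, 0.0325]
tcp_rot: [0.99, 0.142, -0.001, -0.001]
contact_force: [-0.4, -0.0, 0.9]
gripper_width: 0.0672
finger_force: 0.0
```

>>> drive_tool(motion=[0, 0, 0, 0, 0, 0, 1, 0, 0, 0, 0, 0, 0, 1, 0, 0, 0, 0, 0, 0, 1, 0, 0, 0, 0, 0, 0, 1])

```text
clock: 2.05
position: [0.5072, -0.27, 0.0336]
tcp_rot: [0.99, 0.142, 0.001, 0.001]
contact_force: [0.1, -0.8, -0.7]
gripper_width: 0.0355
finger_force: 0.0
```

```bash
python3 - <<'E'
from h import *
delta([.507,-.2676,.031],16.3)
E
```

```text
t 2.05 pos [ 0.5072 -0.27    0.0336] yaw 16.35 q [-0.61  0.55  1.75  0.    0.84  0.68]
shift [ 0.0027 -0.0118  0.013 ] turn [ 0.0008 -0.0007  0.0006] F [ 0.06 -0.85 -0.66] M [ 0.003  0.065 -0.02 ] w 0.0355 g 0.0
```

>>> drive_tool(motion=[0, -0.01, 0.01, 0, 0, 0, 1, 0, 0, 0, 0, 0, 0, 1, 0, 0, 0, 0, 0, 0, 1, 0, 0, 0, 0, 0, 0, 1, 0, 0, 0, 0, 0, 0, 1])

```text
clock: 2.55
position: [0.5042, -0.2632, 0.0302]
tcp_rot: [0.99, 0.142, -0.001, -0.004]
contact_force: [0.4, 13.6, 6.7]
gripper_width: 0.0094
finger_force: 25.0
```

>>> drive_tool(motion=[0, 0, 0, 0, 0, 0, 1, 0, 0, 0, 0, 0, 0, 1], force=50)

```text
clock: 2.75
position: [0.5043, -0.2632, 0.0302]
tcp_rot: [0.99, 0.142, -0.001, -0.004]
contact_force: [-0.0, 12.7, 5.9]
gripper_width: 0.0087
finger_force: 50.0
```

```bash
python3 - <<'E'
from h import *
for i in range(2):delta([.507,-.2676,.031],16.3)
E
```

```text
t 2.75 pos [ 0.5043 -0.2632  0.0302] yaw 16.27 q [-0.61  0.55  1.75  0.01  0.84  0.68]
shift [ 0.007   0.0251 -0.0043] turn [-0.005   0.0009 -0.0003] F [-0.   12.73  5.9 ] M [ 2.277 -0.038 -0.061] w 0.0087 g 50.0
t 2.75 pos [ 0.5043 -0.2632  0.0302] yaw 16.27 q [-0.61  0.55  1.75  0.01  0.84  0.68]
shift [ 0.007   0.0251 -0.0043] turn [-0.005   0.0009 -0.0003] F [-0.   12.73  5.9 ] M [ 2.277 -0.038 -0.061] w 0.0087 g 50.0
```

>>> drive_tool(motion=[0, -0.015, 0, 0, 0, 0, 1, 0, 0, 0, 0, 0, 0, 1])

```text
clock: 2.95
position: [0.5044, -0.2632, 0.0303]
tcp_rot: [0.99, 0.142, -0.001, -0.001]
contact_force: [-0.9, 6.6, 2.5]
gripper_width: 0.0088
finger_force: 50.0
```

```bash
python3 - <<'E'
from h import *
delta([.507,-.2676,.031],16.3)
E
```

```text
t 2.95 pos [ 0.5044 -0.2632  0.0303] yaw 16.35 q [-0.6   0.55  1.76  0.    0.83  0.68]
shift [ 0.0064  0.0248 -0.0034] turn [-0.0017  0.0006  0.0005] F [-0.95  6.56  2.51] M [1.089 0.019 0.039] w 0.0088 g 50.0
```

>>> drive_tool(motion=[0, -0.01, -0.1, 0, 0, 0, 1, 0, 0, -0.2, 0, 0, 0, 1, -0.2, 0, -0.08, 0, 0, 0, 1, -0.2, 0, 0, 0, 0, 0, 1, 0.06, -0.219, 0, 0, 0, 0, 1])

```text
clock: 3.45
position: [0.4246, -0.2478, 0.1077]
tcp_rot: [0.991, 0.137, 0.001, 0.003]
contact_force: [0.4, 0.9, -1.1]
gripper_width: 0.0088
finger_force: 50.0
```

>>> drive_tool(motion=[0.06, -0.219, 0, 0, 0, 0, 1, 0.06, -0.219, 0, 0, 0, 0, 1, 0.06, -0.219, 0, 0, 0, 0, 1, 0.06, -0.219, 0, 0, 0, 0, 1, 0.06, -0.219, 0, 0, 0, 0, 1])

```text
clock: 3.95
position: [0.4233, -0.0119, 0.1068]
tcp_rot: [0.99, 0.142, 0.001, 0.0]
contact_force: [0.7, 0.1, -1.3]
gripper_width: 0.0088
finger_force: 50.0
```

>>> drive_tool(motion=[0.06, -0.219, 0, 0, 0, 0, 1, 0.06, -0.219, 0, 0, 0, 0, 1, 0.06, -0.219, 0, 0, 0, 0, 1, 0, 0, 0, 0, 0, 0.085, 1, 0, 0, 0, 0, 0, 0.085, 1])

```text
clock: 4.45
position: [0.4209, 0.1247, 0.1067]
tcp_rot: [1.0, 0.008, 0.001, 0.0]
contact_force: [0.1, -1.4, 0.5]
gripper_width: 0.0089
finger_force: 50.0
```

>>> drive_tool(motion=[0, 0, 0, 0, 0, 0.085, 1, 0, 0, 0, 0, 0, 0.085, 1, 0, 0, 0.1, 0, 0, 0, 1, 0, 0, 0.1, 0, 0, 0, 1, 0, 0, 0, 0, 0, 0, 1])

```text
clock: 4.95
position: [0.4193, 0.1227, 0.0651]
tcp_rot: [0.992, -0.124, -0.002, 0.001]
contact_force: [-0.3, 0.5, -1.3]
gripper_width: 0.0092
finger_force: 50.0
```

```bash
python3 - <<'E'
from h import *
delta([.421,.122,.0343],-14)
for n,(u,v,w,h_) in (("scene",(240,195,110,115)),("top",(250,185,110,115))):
    im,d=ctrl.read_camera(n);np.savez(n+"1.npz",im=im,d=d)
    c=cv2.resize(im[v:v+h_,u:u+w],None,fx=3.6,fy=3.6,interpolation=2)[:,:,::-1]
    m=c if n=="scene" else np.hstack([m,c])
cv2.imwrite("pics/d.png",m);print(m.shape)
st=ctrl.read_state();r=R.from_quat(st["tcp_rot"])
tip=st["position"]+r.apply([.1,0,-.0197]);print("nominal tip",tip,proj("scene",tip),proj("top",tip))
E
```

```text
t 4.95 pos [0.4193 0.1227 0.0651] yaw -14.26 q [ 0.13  0.36  2.02 -0.    0.76  1.95]
shift [0.0095 0.001  0.1539] turn [ 0.001   0.002  -0.0029] F [-0.31  0.46 -1.33] M [ 0.04   0.094 -0.006] w 0.0092 g 50.0
(414, 792, 3)
nominal tip [0.51756733 0.09834331 0.08630594] [[302.73735446 269.16573952]] [[291.78493349 250.14504045]]
```

View pics/d.png

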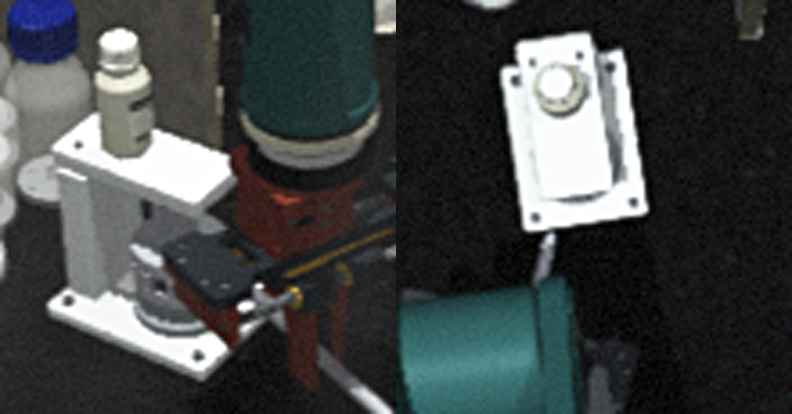

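The left half (scene view) shows the gripper hiding the tip. In the right half (top view) the tip is at crop (547,235), i.e. px (291.6,249.9), against a nominal projection of (291.8,250.1). I'll check the lateral fit by row centroids.

```bash
python3 - <<'E'
from h import *
def fit(im,v0,v1,u0,u1,thr):
    g=im[v0:v1,u0:u1].astype(float).mean(2);g=np.clip(g-thr,0,None);u=np.arange(u0,u1)
    return [( (g[k]*u).sum()/g[k].sum(), v0+k, round(g[k].sum())) for k in range(v1-v0) if g[k].sum()>60]
st=ctrl.read_state();r=R.from_quat(st["tcp_rot"])
P=st["position"]+r.apply([[.1,0,-.0197],[.06,0,-.0197]])
q=proj("top",P);print("nominal",q)
for a in fit(np.load("top1.npz")["im"],249,262,284,300,70): print(np.round(a,2), "nom u %.2f"%np.interp(-a[1],-q[::-1,1][::-1],q[:,0]) )
rest=R.from_euler('z',16.3,degrees=True).apply([[.1,0,0],[-.08,0,0]])+[.5044,-.2632,.05]
q=proj("top",rest);print("rest nominal",q)
I=np.load("top0.npz")["im"]
for v in list(range(222,230,2))+[277,279,281]:
    for a in fit(I,v,v+1,404,436,90): print(np.round(a,2),"nom u %.2f"%(q[0,0]+(a[1]-q[0,1])*(q[1,0]-q[0,0])/(q[1,1]-q[0,1])))
E
```

```text
nominal [[291.78493349 250.14504045]
 [288.22141935 264.06967939]]
[288.95 249.    88.  ] nom u 288.22
[292.47 250.   242.  ] nom u 288.22
[292.15 251.   359.  ] nom u 288.22
[291.99 252.   342.  ] nom u 288.22
[291.28 253.   245.  ] nom u 288.22
[291.67 254.   144.  ] nom u 288.22
[291.58 255.   146.  ] nom u 288.22
[291.36 256.   163.  ] nom u 288.22
[290.87 257.   143.  ] nom u 288.22
[290.66 258.   150.  ] nom u 288.22
[290.5 259.  146. ] nom u 288.22
[290.16 260.   137.  ] nom u 288.22
[289.9 261.  121. ] nom u 288.22
rest nominal [[409.20832161 221.53746991]
 [427.8191775  282.1059065 ]]
[410.52 222.   268.  ] nom u 409.35
[411.25 224.   319.  ] nom u 409.96
[411.79 226.   397.  ] nom u 410.58
[412.64 228.   396.  ] nom u 411.19
[423.12 277.   823.  ] nom u 426.25
[428.7 279.  392. ] nom u 426.86
[428.98 281.   339.  ] nom u 427.48
```

>>> drive_tool(motion=[0.009, 0.024, 0.077, 0, 0, -0.02, 1, 0, 0, 0.077, 0, 0, 0, 1, 0, 0, 0, 0, 0, 0, 1])

```text
clock: 5.35
position: [0.421, 0.1179, 0.0356]
tcp_rot: [0.994, -0.109, -0.0, 0.0]
contact_force: [-0.1, -0.3, -1.2]
gripper_width: 0.0088
finger_force: 50.0
```

```bash
cat >> h.py <<'E'
A=np.array([.581,.0818])
def pose(th,Rr,z=.0343):
    t=np.radians(th);delta([A[0]+Rr*np.cos(t),A[1]+Rr*np.sin(t),z],th-180)
    tau()
def tau():
    st=ctrl.read_state();p=st["position"][:2]-A;F=st["contact_force"];x=R.from_quat(st["tcp_rot"]).as_matrix()[:,0]
    print("th %.1f R %.1f"%(np.degrees(np.arctan2(p[1],p[0])),1e3*np.linalg.norm(p)),"torque on collar %.3f"%-(p[0]*F[1]-p[1]*F[0]+st["ft_torque"][2]),"axial %.2f lat %.2f"%(x@F,x[0]*F[1]-x[1]*F[0]))
E
python3 - <<'E'
from h import *
pose(167.5,.165)
im,d=ctrl.read_camera("top");np.savez("top2.npz",im=im)
cv2.imwrite("pics/e.png",cv2.resize(im[200:275,260:340],None,fx=6,fy=6,interpolation=2)[:,:,::-1])
E
```

```text
t 5.35 pos [0.421  0.1179 0.0356] yaw -12.48 q [0.11 0.42 2.05 0.   0.68 1.9 ]
shift [-0.0048  0.003   0.0067] turn [0.0002 0.0006 0.0002] F [-0.14 -0.28 -1.23] M [-0.017  0.009 -0.003] w 0.0088 g 50.0
th 167.3 R 164.0 torque on collar -0.047 axial -0.08 lat -0.31
```

Good. Now I'll insert step by step, down 1 mm first.

>>> drive_tool(motion=[0.05, 0.003, 0.006, 0, 0, 0, 1, 0.05, 0, 0, 0, 0, 0, 1, 0.05, 0, 0, 0, 0, 0, 1, 0, 0, 0, 0, 0, 0, 1])

```text
clock: 5.8
position: [0.4537, 0.1108, 0.0354]
tcp_rot: [0.994, -0.109, 0.002, -0.0]
contact_force: [0.3, 0.3, -1.2]
gripper_width: 0.0091
finger_force: 50.0
```

```bash
python3 - <<'E'
from h import *
pose(167.5,.115)
E
```

```text
t 5.80 pos [0.4537 0.1108 0.0354] yaw -12.50 q [0.09 0.44 1.99 0.   0.71 1.88]
shift [0.0779 0.004  0.0056] turn [-0.0008 -0.0023 -0.    ] F [ 0.27  0.27 -1.18] M [ 0.053  0.018 -0.02 ] w 0.0091 g 50.0
th 167.2 R 130.6 torque on collar 0.063 axial 0.20 lat 0.32
```

>>> drive_tool(motion=[0.03, 0.002, 0.005, 0, 0, 0, 1, 0.03, 0, 0, 0, 0, 0, 1, 0, 0, 0, 0, 0, 0, 1])

```text
clock: 6.1
position: [0.4631, 0.1079, 0.0337]
tcp_rot: [0.994, -0.109, 0.0, -0.0]
contact_force: [-0.7, -0.4, -0.8]
gripper_width: 0.0087
finger_force: 50.0
```

```bash
python3 - <<'E'
from h import *
pose(167.5,.115)
E
```

```text
t 6.10 pos [0.4631 0.1079 0.0337] yaw -12.47 q [0.08 0.46 1.97 0.   0.72 1.87]
shift [ 0.0289  0.     -0.0029] turn [-0.0002 -0.0006  0.0003] F [-0.7  -0.36 -0.76] M [0.04  0.014 0.024] w 0.0087 g 50.0
th 167.5 R 120.8 torque on collar -0.084 axial -0.60 lat -0.50
```

>>> drive_tool(motion=[0.027, 0, 0, 0, 0, 0, 1, 0, 0, 0, 0, 0, 0, 1, 0.003, 0.06, 0, 0, 0, -0.067, 1, 0.003, 0.06, 0, 0, 0, -0.067, 1, 0.003, 0.06, 0, 0, 0, -0.067, 1])

```text
clock: 6.6
position: [0.4655, 0.0721, 0.0339]
tcp_rot: [0.999, 0.052, 0.001, -0.001]
contact_force: [1.5, 10.1, -0.9]
gripper_width: 0.0092
finger_force: 50.8
```

```bash
python3 - <<'E'
from h import *
pose(185.5,.115)
E
```

```text
t 6.60 pos [0.4655 0.0721 0.0339] yaw 5.91 q [0.01 0.45 1.98 0.   0.71 1.47]
shift [ 0.0044  0.0069 -0.0021] turn [-0.0011 -0.001   0.0045] F [ 1.51 10.13 -0.94] M [ 1.707 -0.308  0.668] w 0.0092 g 50.8
th -175.2 R 115.9 torque on collar 0.487 axial 2.55 lat 9.92
```

>>> drive_tool(motion=[0.003, 0.06, 0, 0, 0, -0.067, 1, 0.003, 0.06, 0, 0, 0, -0.067, 1, 0.003, 0.06, 0, 0, 0, -0.067, 1, 0.003, 0.06, 0, 0, 0, -0.067, 1, 0.003, 0.06, 0, 0, 0, -0.067, 1])

```text
clock: 7.1
position: [0.4854, 0.0169, 0.0336]
tcp_rot: [0.951, 0.309, 0.0, -0.001]
contact_force: [0.5, 12.1, -0.5]
gripper_width: 0.009
finger_force: 50.6
```

```bash
python3 - <<'E'
from h import *
pose(215.5,.115)
E
```

```text
t 7.10 pos [0.4854 0.0169 0.0336] yaw 36.03 q [-0.11  0.47  1.94  0.    0.73  0.83]
shift [ 0.0025  0.0136 -0.0035] turn [-0.0017 -0.0006  0.0059] F [ 0.52 12.06 -0.49] M [ 2.004 -0.214  0.565] w 0.0090 g 50.6
th -145.8 R 115.6 torque on collar 0.554 axial 7.52 lat 9.45
```

>>> drive_tool(motion=[0.002, 0.072, 0, 0, 0, -0.067, 1, 0.002, 0.06, 0, 0, 0, -0.067, 1, 0.003, 0.06, 0, 0, 0, -0.067, 1, 0.003, 0.06, 0, 0, 0, -0.067, 1])

```text
clock: 7.5
position: [0.5193, -0.0164, 0.0329]
tcp_rot: [0.865, 0.501, -0.001, -0.003]
contact_force: [-2.3, 12.4, 0.6]
gripper_width: 0.0086
finger_force: 50.7
```

```bash
python3 - <<'E'
from h import *
pose(239.5,.115)
E
```

```text
t 7.50 pos [ 0.5193 -0.0164  0.0329] yaw 60.15 q [-0.17  0.5   1.86  0.    0.78  0.35]
shift [ 0.0045  0.0165 -0.0071] turn [-0.0044 -0.0004  0.0072] F [-2.32 12.42  0.64] M [2.16  0.342 0.517] w 0.0086 g 50.7
th -122.1 R 116.0 torque on collar 0.477 axial 9.62 lat 8.19
```

>>> drive_tool(motion=[-0.01, -0.025, -0.007, 0, 0, 0.01, 1, -0.06, 0, 0, 0, 0, 0, 1, -0.09, 0, 0, 0, 0, 0, 1, -0.09, 0, 0, 0, 0, 0, 1, 0, 0, 0, 0, 0, 0, 1])

```text
clock: 8.0
position: [0.4908, -0.0604, 0.0349]
tcp_rot: [0.871, 0.492, -0.001, -0.0]
contact_force: [-1.0, 0.1, -1.0]
gripper_width: 0.0085
finger_force: 50.0
```

```bash
python3 - <<'E'
from h import *
pose(238,.16)
im,d=ctrl.read_camera("scene");np.savez("scene3.npz",im=im)
cv2.imwrite("pics/f.png",cv2.resize(im[195:310,240:350],None,fx=5,fy=5,interpolation=2)[:,:,::-1])
E
```

```text
t 8.00 pos [ 0.4908 -0.0604  0.0349] yaw 58.92 q [-0.26  0.47  1.92 -0.    0.75  0.28]
shift [0.0417 0.0064 0.0032] turn [-0.0007  0.0004  0.0102] F [-1.02  0.08 -0.97] M [ 0.005 -0.007 -0.032] w 0.0085 g 50.0
th -122.4 R 168.4 torque on collar 0.185 axial -0.46 lat 0.92
```

View pics/f.png

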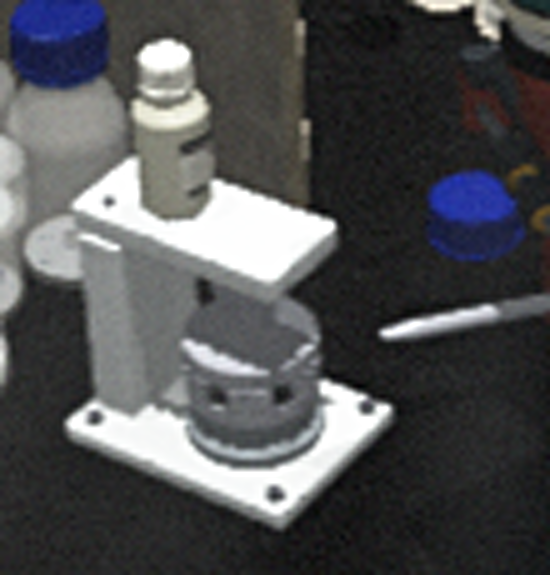

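The scene crop shows the collar with two holes at crop (217,397) and (284,392), and the bar tip free at (385,333). I'll compute the hole angles precisely in both scene pictures from the dark centroids.

```bash
python3 - <<'E'
from h import *
for f,g in(("scene0.npz",[(284,274),(297.2,272.6)]),("scene3.npz",[(283,274),(296.4,273)])):
    im=np.load(f)["im"].astype(float).mean(2)
    print(im[268:280,276:304].astype(int)) if 0 else None
    uv=[]
    for u,v in g:
        u,v=int(round(u)),int(round(v));w=im[v-3:v+4,u-3:u+4];k=np.clip(np.percentile(w,60)-w,0,None)
        yy,xx=np.mgrid[v-3:v+4,u-3:u+4];uv.append(((k*xx).sum()/k.sum(),(k*yy).sum()/k.sum()))
    print(f,np.round(uv,2))
    row=im[271];  print(row[268:312].astype(int))
    for da in((0,0),(0,-.0032)):
        P=lambda t:proj("scene",[*(A+da+.033*np.array([np.cos(np.radians(t)),np.sin(np.radians(t))])),.054])[0]
        T=np.arange(80,200.,.5);U=np.array([P(t) for t in T])
        print([ (T[np.argmin(abs(U[:,0]-u))], U[np.argmin(abs(U[:,0]-u))].round(1)) for u,_ in uv])
print("collar edges", [proj("scene",[*(A+.034*np.array([np.cos(np.radians(t)),np.sin(np.radians(t))])),.054]).round(1) for t in (46,226)])
E
```

```text
scene0.npz [[283.79 273.72]
 [296.88 273.02]]
[127 117 110 110 109 108 119 147 147 114  94 117 140 139  97 100 101  98
  98 106 104 105 101 102 104  91  89  86  90  83  74  72  85  96  90 129
 219 215 119  79  46  17  18  16]
[(np.float64(110.5), array([283.8, 273.9])), (np.float64(169.0), array([296.9, 272.5]))]
[(np.float64(106.0), array([283.8, 273. ])), (np.float64(164.0), array([296.8, 272.3]))]
scene3.npz [[282.91 273.58]
 [295.92 273.28]]
[129 114 110 106 111 108 121 150 146 112  93 109 122 111  92  97 103 107
  97 101  95 102  92  82  90  94  85  91  95  84  92 106 101  97  98 135
 216 215 119  72  48  16  16  19]
[(np.float64(106.0), array([282.9, 273.6])), (np.float64(164.0), array([295.9, 273. ]))]
[(np.float64(101.5), array([282.9, 272.7])), (np.float64(159.5), array([295.9, 272.7]))]
collar edges [array([[275.6, 266.9]]), array([[302.9, 265.3]])]
```

>>> drive_tool(motion=[0.009, -0.12, 0, 0, 0, 0.091, 1, 0.009, -0.12, 0, 0, 0, 0.091, 1, 0.009, -0.12, 0, 0, 0, 0.091, 1, 0.009, -0.12, 0, 0, 0, 0.091, 1, 0.009, -0.12, 0, 0, 0, 0.091, 1])

```text
clock: 8.55
position: [0.4185, 0.0343, 0.0352]
tcp_rot: [0.988, 0.154, 0.0, -0.0]
contact_force: [0.2, -0.0, -1.5]
gripper_width: 0.0091
finger_force: 50.0
```

>>> drive_tool(motion=[0.009, -0.12, 0, 0, 0, 0.091, 1, 0.009, -0.12, 0, 0, 0, 0.091, 1, 0.009, -0.12, 0, 0, 0, 0.091, 1, 0.009, -0.12, 0, 0, 0, 0.091, 1, 0, 0, 0, 0, 0, 0, 1])

```text
clock: 9.05
position: [0.4181, 0.1308, 0.0354]
tcp_rot: [0.992, -0.128, 0.001, -0.001]
contact_force: [0.1, 0.5, -0.6]
gripper_width: 0.0085
finger_force: 50.0
```

```bash
python3 - <<'E'
from h import *
pose(165.5,.15)
E
```

```text
t 9.05 pos [0.4181 0.1308 0.0354] yaw -14.70 q [0.14 0.42 2.05 0.   0.67 1.97]
shift [0.1001 0.0329 0.0055] turn [-0.001  -0.0013 -0.0022] F [ 0.12  0.52 -0.61] M [0.088 0.04  0.043] w 0.0085 g 50.0
th 163.3 R 170.1 torque on collar 0.048 axial -0.02 lat 0.54
```

>>> drive_tool(motion=[0.1, 0.033, 0.005, 0, 0, 0, 1, 0.05, 0, 0, 0, 0, 0, 1, 0.05, 0, 0, 0, 0, 0, 1, 0.03, 0, 0, 0, 0, 0, 1, 0, 0, 0, 0, 0, 0, 1])

```text
clock: 9.55
position: [0.4603, 0.1101, 0.034]
tcp_rot: [0.992, -0.128, 0.0, -0.0]
contact_force: [0.7, 3.1, -2.1]
gripper_width: 0.0087
finger_force: 50.1
```

```bash
python3 - <<'E'
from h import *
pose(165.5,.113)
E
```

```text
t 9.55 pos [0.4603 0.1101 0.034 ] yaw -14.71 q [0.09 0.45 1.97 0.   0.72 1.92]
shift [ 0.0545 -0.0141 -0.0012] turn [-0.0005 -0.0003 -0.0023] F [ 0.69  3.09 -2.13] M [ 0.59  -0.01   0.293] w 0.0087 g 50.1
th 166.8 R 123.9 torque on collar 0.100 axial -0.12 lat 3.17
```

>>> drive_tool(motion=[0.02, -0.012, 0, 0, 0, 0, 1, 0.03, 0, 0, 0, 0, 0, 1, 0, 0, 0, 0, 0, 0, 1])

```text
clock: 9.85
position: [0.4699, 0.1099, 0.034]
tcp_rot: [0.992, -0.128, -0.0, -0.0]
contact_force: [-1.1, 2.5, -0.2]
gripper_width: 0.0087
finger_force: 50.0
```

```bash
python3 - <<'E'
from h import *
pose(165.5,.113)
E
```

```text
t 9.85 pos [0.4699 0.1099 0.034 ] yaw -14.70 q [0.09 0.46 1.95 0.   0.73 1.91]
shift [ 0.0078 -0.003  -0.0013] turn [ 0.      0.0003 -0.0023] F [-1.06  2.5  -0.2 ] M [0.444 0.171 0.19 ] w 0.0087 g 50.0
th 165.8 R 114.6 torque on collar 0.058 axial -1.66 lat 2.15
```

>>> drive_tool(motion=[0.003, 0.06, 0, 0, 0, -0.067, 1, 0.003, 0.06, 0, 0, 0, -0.067, 1, 0.003, 0.06, 0, 0, 0, -0.067, 1, 0.003, 0.06, 0, 0, 0, -0.067, 1, 0.003, 0.06, 0, 0, 0, -0.067, 1])

```text
clock: 10.35
position: [0.4705, 0.0514, 0.0343]
tcp_rot: [0.991, 0.137, 0.001, -0.001]
contact_force: [0.8, 12.1, -1.5]
gripper_width: 0.009
finger_force: 51.0
```

```bash
python3 - <<'E'
from h import *
pose(195.5,.114)
E
```

```text
t 10.35 pos [0.4705 0.0514 0.0343] yaw 15.71 q [-0.04  0.45  1.97  0.    0.72  1.26]
shift [ 0.0031  0.0012 -0.    ] turn [-0.0009 -0.0011  0.0024] F [ 0.77 12.14 -1.52] M [ 1.875 -0.13   0.721] w 0.0090 g 51.0
th -164.6 R 114.6 torque on collar 0.597 axial 4.02 lat 11.48
```

>>> drive_tool(motion=[0.001, 0.05, 0, 0, 0, -0.055, 1])

```text
clock: 10.45
position: [0.4736, 0.0418, 0.0343]
tcp_rot: [0.984, 0.179, 0.001, -0.001]
contact_force: [1.2, 11.0, -1.6]
gripper_width: 0.0091
finger_force: 51.2
```

```bash
python3 -c "
from h import *
pose(200,.114)"
```

```text
t 10.45 pos [0.4736 0.0418 0.0343] yaw 20.64 q [-0.06  0.45  1.97  0.    0.72  1.15]
shift [ 0.0031 -0.0045 -0.    ] turn [-0.0007 -0.0014  0.0071] F [ 1.15 10.98 -1.6 ] M [ 1.933 -0.258  0.659] w 0.0091 g 51.2
th -159.5 R 114.6 torque on collar 0.473 axial 4.94 lat 9.87
```

>>> drive_tool(motion=[0.001, 0.05, 0, 0, 0, -0.055, 1])

```text
clock: 10.55
position: [0.4774, 0.0327, 0.0343]
tcp_rot: [0.975, 0.221, 0.001, -0.001]
contact_force: [1.9, 13.3, -0.8]
gripper_width: 0.0089
finger_force: 51.2
```

```bash
python3 -c "
from h import *
pose(205,.114)"
```

```text
t 10.55 pos [0.4774 0.0327 0.0343] yaw 25.55 q [-0.08  0.46  1.96  0.    0.72  1.04]
shift [ 0.0034 -0.0037 -0.    ] turn [-0.0007 -0.0016  0.0061] F [ 1.88 13.28 -0.8 ] M [ 2.112 -0.367  0.771] w 0.0089 g 51.2
th -154.6 R 114.7 torque on collar 0.512 axial 7.43 lat 11.17
```

>>> drive_tool(motion=[0.002, 0.05, 0, 0, 0, -0.055, 1])

```text
clock: 10.65
position: [0.482, 0.024, 0.0343]
tcp_rot: [0.965, 0.263, 0.001, -0.001]
contact_force: [2.0, 13.8, -1.3]
gripper_width: 0.0088
finger_force: 51.2
```

```bash
python3 -c "
from h import *
pose(210,.114)"|tail -1
```

```text
th -149.7 R 114.6 torque on collar 0.474 axial 8.70 lat 10.86
```

>>> drive_tool(motion=[0.002, 0.05, 0, 0, 0, -0.055, 1])

```text
clock: 10.75
position: [0.4872, 0.0159, 0.0342]
tcp_rot: [0.953, 0.304, 0.001, -0.001]
contact_force: [2.4, 17.3, -1.7]
gripper_width: 0.0092
finger_force: 51.3
```

```bash
python3 -c "
from h import *
pose(215,.114)"|tail -1
```

```text
th -144.9 R 114.6 torque on collar 0.738 axial 12.01 lat 12.66
```

>>> drive_tool(motion=[0.001, 0.03, 0, 0, 0, -0.033, 1])

```text
clock: 10.85
position: [0.4907, 0.0113, 0.0342]
tcp_rot: [0.945, 0.328, 0.001, -0.001]
contact_force: [0.7, 18.0, -1.3]
gripper_width: 0.0087
finger_force: 51.4
```

```bash
python3 -c "
from h import *
pose(218,.114)"
```

```text
t 10.85 pos [0.4907 0.0113 0.0342] yaw 38.34 q [-0.12  0.47  1.93  0.01  0.74  0.78]
shift [ 0.0026  0.0002 -0.0006] turn [-0.0013 -0.0017  0.0038] F [ 0.66 18.   -1.31] M [ 2.817 -0.213  0.701] w 0.0087 g 51.4
th -142.0 R 114.5 torque on collar 0.877 axial 11.68 lat 13.71
```

>>> drive_tool(motion=[0.001, 0.03, 0, 0, 0, -0.033, 1])

```text
clock: 10.95
position: [0.4942, 0.0073, 0.0341]
tcp_rot: [0.936, 0.352, 0.001, -0.002]
contact_force: [1.0, 18.7, -0.6]
gripper_width: 0.009
finger_force: 51.3
```

```bash
python3 -c "
from h import *
pose(221,.114)"|tail -1
```

```text
th -139.4 R 114.4 torque on collar 0.820 axial 13.08 lat 13.42
```

>>> drive_tool(motion=[0.001, 0.04, 0, 0, 0, -0.044, 1])

```text
clock: 11.05
position: [0.4991, 0.0019, 0.034]
tcp_rot: [0.923, 0.385, 0.001, -0.002]
contact_force: [0.6, 20.0, -0.6]
gripper_width: 0.0089
finger_force: 51.2
```

```bash
python3 -c "
from h import *
pose(225,.114)"|tail -1
```

```text
th -135.7 R 114.4 torque on collar 0.937 axial 14.63 lat 13.68
```

>>> drive_tool(motion=[0, 0.02, 0, 0, 0, -0.022, 1])

```text
clock: 11.15
position: [0.5019, -0.0008, 0.0339]
tcp_rot: [0.916, 0.4, 0.001, -0.002]
contact_force: [1.3, 21.2, -0.9]
gripper_width: 0.0092
finger_force: 51.2
```

```bash
python3 -c "
from h import *
pose(227,.114)"|tail -1
```

```text
th -133.7 R 114.4 torque on collar 0.946 axial 16.43 lat 13.43
```

>>> drive_tool(motion=[0.001, 0.03, 0, 0, 0, -0.033, 1])

```text
clock: 11.25
position: [0.5057, -0.0042, 0.0338]
tcp_rot: [0.906, 0.424, 0.0, -0.003]
contact_force: [0.4, 21.0, -0.7]
gripper_width: 0.0088
finger_force: 51.1
```

```bash
python3 -c "
from h import *
pose(229,.114)"|tail -1
```

```text
th -131.2 R 114.3 torque on collar 0.919 axial 16.33 lat 13.14
```

>>> drive_tool(motion=[0, 0, 0, 0, 0, 0, 1])

```text
clock: 11.35
position: [0.5061, -0.0045, 0.0338]
tcp_rot: [0.906, 0.424, 0.0, -0.003]
contact_force: [-1.3, 20.2, -1.1]
gripper_width: 0.0094
finger_force: 51.2
```

```bash
python3 -c "
from h import *
pose(230,.114)"
```

```text
t 11.35 pos [ 0.5061 -0.0045  0.0338] yaw 50.11 q [-0.15  0.49  1.9   0.01  0.76  0.54]
shift [ 0.0014  0.0097 -0.0027] turn [-0.0028 -0.0017  0.0012] F [-1.28 20.17 -1.06] M [3.303 0.015 0.662] w 0.0094 g 51.2
th -131.0 R 114.3 torque on collar 0.961 axial 14.65 lat 13.92
```

>>> drive_tool(motion=[0, 0.02, 0, 0, 0, -0.022, 1, 0, 0, 0, 0, 0, 0, 1])

```text
clock: 11.55
position: [0.5086, -0.0066, 0.0337]
tcp_rot: [0.899, 0.439, 0.0, -0.003]
contact_force: [-0.6, 21.3, -1.7]
gripper_width: 0.0091
finger_force: 51.1
```

```bash
python3 -c "
from h import *
pose(231,.114)"|tail -1
```

```text
th -129.3 R 114.3 torque on collar 0.977 axial 16.43 lat 13.58
```

>>> drive_tool(motion=[0, -0.025, -0.003, 0, 0, 0.02, 1, -0.01, 0, 0, 0, 0, 0.03, 1, 0, 0, 0, 0, 0, 0, 1])

```text
clock: 11.85
position: [0.5005, -0.0072, 0.0338]
tcp_rot: [0.915, 0.404, -0.003, -0.002]
contact_force: [-5.8, 6.7, -0.2]
gripper_width: 0.0091
finger_force: 51.8
```

```bash
python3 -c "
from h import *
pose(225,.114)"
```

```text
t 11.85 pos [ 0.5005 -0.0072  0.0338] yaw 47.60 q [-0.15  0.48  1.91  0.    0.76  0.59]
shift [ 0.0307 -0.0289 -0.0023] turn [-0.004   0.0023  0.0289] F [-5.75  6.68 -0.15] M [1.009 0.943 0.782] w 0.0091 g 51.8
th -132.1 R 120.0 torque on collar 0.267 axial 1.05 lat 8.75
```

>>> drive_tool(motion=[0, -0.015, 0, 0, 0, 0.01, 1, -0.06, 0, 0, 0, 0, 0, 1, -0.09, 0, 0, 0, 0, 0, 1, -0.1, 0, 0, 0, 0, 0, 1, 0, 0, 0, 0, 0, 0, 1])

```text
clock: 12.35
position: [0.4665, -0.0441, 0.0346]
tcp_rot: [0.918, 0.396, -0.001, -0.0]
contact_force: [0.6, 0.5, -1.8]
gripper_width: 0.0086
finger_force: 50.0
```

```bash
python3 - <<'E'
from h import *
delta([.427,-.2857,.11],16.3);tau()
im,d=ctrl.read_camera("scene");np.savez("scene4.npz",im=im)
c=cv2.resize(im[195:310,240:350],None,fx=3.6,fy=3.6,interpolation=2)
im,d=ctrl.read_camera("top");np.savez("top4.npz",im=im)
e=cv2.resize(im[195:310,265:375],None,fx=3.6,fy=3.6,interpolation=2)
cv2.imwrite("pics/g.png",np.hstack([c,e])[:,:,::-1])
E
```

```text
t 12.35 pos [ 0.4665 -0.0441  0.0346] yaw 46.60 q [-0.24  0.45  1.98 -0.    0.71  0.52]
shift [-1.0138  0.686  -0.3762] turn [-3.000e-04  8.000e-04  3.366e-01] F [ 0.6   0.46 -1.78] M [-0.021 -0.04   0.01 ] w 0.0086 g 50.0
th -132.3 R 170.2 torque on collar -0.032 axial 0.75 lat -0.12
```

View pics/g.png

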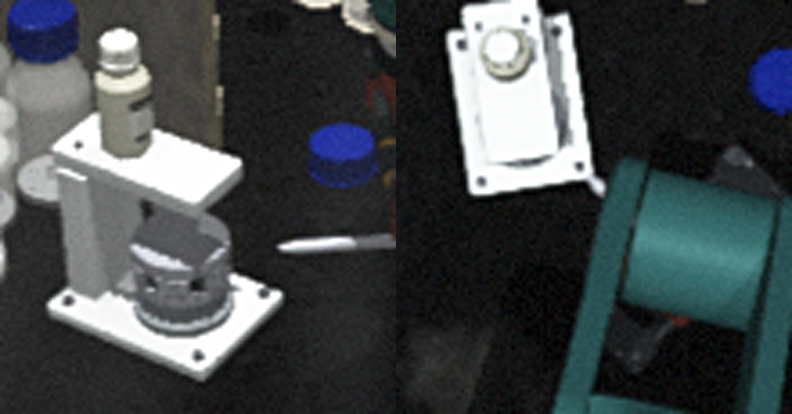

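The left half shows the collar with holes at crop (150,283) and (197,284), about 107° turned in total, and the vial and cap untouched. In the right half the bar tip at (597,183) is clear of the stand. Next I'll carry the bar back.

>>> drive_tool(motion=[-0.15, 0, -0.1, 0, 0, 0, 1, -0.15, 0, -0.1, 0, 0, 0, 1, 0, 0, -0.1, 0, 0, 0.084, 1, 0, 0, -0.1, 0, 0, 0.084, 1, 0, 0, 0, 0, 0, 0.084, 1])

```text
clock: 12.95
position: [0.4299, -0.0875, 0.1173]
tcp_rot: [0.979, 0.205, 0.003, 0.002]
contact_force: [-0.3, 0.1, -0.8]
gripper_width: 0.0088
finger_force: 50.0
```

>>> drive_tool(motion=[0, 0, 0, 0, 0, 0.084, 1, 0.027, 0.19, 0, 0, 0, 0, 1, 0.027, 0.19, 0, 0, 0, 0, 1, 0.027, 0.19, 0, 0, 0, 0, 1, 0.027, 0.19, 0, 0, 0, 0, 1])

```text
clock: 13.45
position: [0.4924, -0.2278, 0.115]
tcp_rot: [0.99, 0.143, 0.001, 0.0]
contact_force: [-0.1, -0.6, -0.3]
gripper_width: 0.0087
finger_force: 50.0
```

>>> drive_tool(motion=[0.027, 0.19, 0, 0, 0, 0, 1, 0, 0, 0, 0, 0, 0, 1, 0, 0, 0, 0, 0, 0, 1])

```text
clock: 13.75
position: [0.5074, -0.2618, 0.1145]
tcp_rot: [0.99, 0.142, 0.0, 0.0]
contact_force: [-0.5, 0.0, -1.6]
gripper_width: 0.0089
finger_force: 50.0
```

```bash
python3 - <<'E'
from h import *
delta([.5044,-.2632,.0303],16.3)
im,d=ctrl.read_camera("top");np.savez("top5.npz",im=im)
st=ctrl.read_state();r=R.from_quat(st["tcp_rot"])
q=proj("top",st["position"]+r.apply([[.1,0,-.0197],[.06,0,-.0197]]));print(q)
g=im.astype(float).mean(2);v0=int(q[0,1])
for v in range(v0-3,v0+12):
    u0=int(q[0,0])-8;w=np.clip(g[v,u0:u0+22]-90,0,None);print(v,(w*np.arange(u0,u0+22)).sum()/max(w.sum(),1),w.sum().round(),"nom",q[0,0]+(v-q[0,1])*(q[1,0]-q[0,0])/(q[1,1]-q[0,1]))
E
```

```text
t 13.75 pos [ 0.5074 -0.2618  0.1145] yaw 16.38 q [-0.6   0.44  1.69  0.    1.01  0.69]
shift [-0.0166  0.0026  0.421 ] turn [ 0.     -0.0003  0.0008] F [-0.45  0.04 -1.57] M [ 0.023 -0.002  0.004] w 0.0089 g 50.0
[[412.44863165 217.72781934]
 [416.80422105 231.77922416]]
214 0.0 0.0 nom 411.293099478795
215 0.0 0.0 nom 411.6030748479682
216 414.3552631578947 51.0 nom 411.91305021714135
217 414.2300357568534 280.0 nom 412.22302558631446
218 414.46886446886447 273.0 nom 412.53300095548764
219 414.87924151696615 334.0 nom 412.84297632466075
220 415.1584905660377 353.0 nom 413.1529516938339
221 415.44813614262563 411.0 nom 413.4629270630071
222 415.44596012591813 318.0 nom 413.7729024321802
223 415.49506578947364 203.0 nom 414.0828778013534
224 416.14578005115095 130.0 nom 414.39285317052656
225 416.8488372093023 86.0 nom 414.7028285396997
226 417.070796460177 75.0 nom 415.01280390887285
227 417.510460251046 80.0 nom 415.32277927804597
228 417.7448275862069 97.0 nom 415.63275464721914
```

>>> drive_tool(motion=[-0.016, 0.003, 0.15, 0, 0, 0, 1, 0, 0, 0.15, 0, 0, 0, 1, 0, 0, 0.07, 0, 0, 0, 1, 0, 0, 0, 0, 0, 0, 1, 0, 0, 0, 0, 0, 0, 1])

```text
clock: 14.3
position: [0.5039, -0.2623, 0.0411]
tcp_rot: [0.99, 0.143, -0.0, -0.0]
contact_force: [-0.5, -0.1, -0.4]
gripper_width: 0.0086
finger_force: 50.0
```

```bash
python3 - <<'E'
from h import *
delta([.5044,-.2632,.0303],16.3)
im,d=ctrl.read_camera("top");np.savez("top6.npz",im=im)
I0=np.load("top0.npz")["im"];d=0
for v in range(218,231):
    f=lambda I:(lambda w:(round((w*np.arange(404,422)).sum()/max(w.sum(),1),2),round(w.sum())))(np.clip(I[v,404:422].astype(float).mean(1)-90,0,None))
    print(v,f(I0),f(im))
E
```

```text
t 14.30 pos [ 0.5039 -0.2623  0.0411] yaw 16.47 q [-0.6   0.53  1.75  0.    0.85  0.68]
shift [0.0013 0.0052 0.0542] turn [-0.0001  0.      0.0019] F [-0.47 -0.07 -0.43] M [-0.005 -0.008  0.005] w 0.0086 g 50.0
218 (np.float64(0.0), 0) (np.float64(0.0), 0)
219 (np.float64(0.0), 0) (np.float64(0.0), 0)
220 (np.float64(410.58), 6) (np.float64(410.54), 47)
221 (np.float64(410.46), 208) (np.float64(410.48), 244)
222 (np.float64(410.52), 268) (np.float64(410.82), 240)
223 (np.float64(411.01), 301) (np.float64(411.23), 324)
224 (np.float64(411.25), 319) (np.float64(411.66), 394)
225 (np.float64(411.66), 395) (np.float64(411.69), 384)
226 (np.float64(411.79), 397) (np.float64(411.57), 282)
227 (np.float64(412.14), 367) (np.float64(411.8), 236)
228 (np.float64(412.64), 396) (np.float64(412.7), 82)
229 (np.float64(412.77), 402) (np.float64(413.15), 75)
230 (np.float64(413.08), 366) (np.float64(413.61), 95)
```

>>> drive_tool(motion=[0, 0.004, 0.03, 0, 0, 0, 1, 0, 0, 0.02, 0, 0, 0, 1, 0, 0, 0, 0, 0, 0, 1, 0, 0, 0, 0, 0, 0, 1])

```text
clock: 14.75
position: [0.5039, -0.2636, 0.0308]
tcp_rot: [0.99, 0.143, 0.0, 0.0]
contact_force: [-0.2, 0.3, -0.7]
gripper_width: 0.0088
finger_force: 50.0
```

```bash
python3 -c "
from h import *
delta([.5044,-.2632,.0303],16.3)"
```

```text
t 14.75 pos [ 0.5039 -0.2636  0.0308] yaw 16.42 q [-0.6   0.55  1.76  0.    0.83  0.68]
shift [ 0.0029 -0.0013  0.0023] turn [ 0.     -0.0001  0.0014] F [-0.15  0.34 -0.71] M [ 0.082 -0.011  0.026] w 0.0088 g 50.0
```

>>> drive_tool(motion=[0.002, 0, 0.007, 0, 0, 0, 1, 0, 0, 0, 0, 0, 0, 1], force=10)

```text
clock: 14.95
position: [0.5038, -0.2633, 0.0299]
tcp_rot: [0.99, 0.143, -0.0, -0.0]
contact_force: [-3.5, 0.3, 8.4]
gripper_width: 0.0096
finger_force: 10.0
```

```bash
python3 -c "
from h import *
delta([.5044,-.2632,.0303],16.3)"
```

```text
t 14.95 pos [ 0.5038 -0.2633  0.0299] yaw 16.44 q [-0.6   0.55  1.76 -0.    0.83  0.68]
shift [ 0.003   0.0003 -0.0019] turn [-0.0003  0.0004  0.0015] F [-3.52  0.28  8.39] M [0.285 0.447 0.011] w 0.0096 g 10.0
```

>>> drive_tool(motion=[0, 0, 0, 0, 0, 0, 0.8, 0, 0, 0, 0, 0, 0, 0.6, 0, 0, 0, 0, 0, 0, 0.4, 0, 0, 0, 0, 0, 0, 0.2, 0, 0, 0, 0, 0, 0, 0])

```text
clock: 15.45
position: [0.5043, -0.2635, 0.0291]
tcp_rot: [0.99, 0.143, -0.0, -0.0]
contact_force: [0.6, 0.0, -0.1]
gripper_width: 0.046
finger_force: 0.0
```

>>> drive_tool(motion=[0, 0, 0, 0, 0, 0, 0, 0, 0, 0, 0, 0, 0, 0, 0, 0, 0, 0, 0, 0, 0, 0, 0, 0, 0, 0, 0, 0, 0, 0, 0, 0, 0, 0, 0])

```text
clock: 15.95
position: [0.5043, -0.2634, 0.0292]
tcp_rot: [0.99, 0.143, -0.0, -0.0]
contact_force: [-0.5, 0.2, -0.3]
gripper_width: 0.0855
finger_force: 0.0
```

Seated. Now I'll withdraw upward and move away to look.

>>> drive_tool(motion=[0, 0, -0.1, 0, 0, 0, 0, 0, 0, -0.2, 0, 0, 0, 0, 0, 0, -0.2, 0, 0, 0, 0, 0, 0, -0.2, 0, 0, 0, 0, 0, 0, -0.2, 0, 0, 0, 0])

```text
clock: 16.45
position: [0.504, -0.2632, 0.2109]
tcp_rot: [0.99, 0.143, -0.0, -0.0]
contact_force: [0.7, -1.5, -0.8]
gripper_width: 0.088
finger_force: 0.0
```

>>> drive_tool(motion=[-0.2, 0.15, 0, 0, 0, 0, 0, -0.2, 0.15, 0, 0, 0, 0, 0, -0.2, 0.15, 0, 0, 0, 0, 0, -0.2, 0.15, 0, 0, 0, 0, 0, -0.2, 0.15, 0, 0, 0, 0, 0])

```text
clock: 16.95
position: [0.3535, -0.4652, 0.2094]
tcp_rot: [0.99, 0.143, 0.0, 0.0]
contact_force: [-0.2, -1.2, -0.2]
gripper_width: 0.0882
finger_force: 0.0
```

```bash
python3 - <<'E'
from h import *
st=ctrl.read_state();print(st["clock"],st["position"])
im,d=ctrl.read_camera("top");c=cv2.resize(im[195:300,260:480],None,fx=3.6,fy=3.6,interpolation=2)[:,:,::-1]
cv2.imwrite("pics/i.png",c);I0=np.load("top0.npz")["im"]
f=lambda I,v:(lambda w:(round((w*np.arange(404,440)).sum()/max(w.sum(),1),2),round(w.sum())))(np.clip(I[v,404:440].astype(float).mean(1)-90,0,None))
for v in (219,220,221,222,224,226,278,280,281,282,283): print(v,f(I0,v),f(im,v))
E
```

```text
16.95 [ 0.35347732 -0.4651556   0.20941206]
219 (np.float64(0.0), 0) (np.float64(0.0), 0)
220 (np.float64(410.58), 6) (np.float64(411.0), 1)
221 (np.float64(410.46), 208) (np.float64(410.54), 183)
222 (np.float64(410.52), 268) (np.float64(410.59), 265)
224 (np.float64(411.25), 319) (np.float64(411.25), 328)
226 (np.float64(411.79), 397) (np.float64(411.76), 409)
278 (np.float64(425.61), 481) (np.float64(425.49), 472)
280 (np.float64(428.81), 417) (np.float64(428.82), 345)
281 (np.float64(428.98), 339) (np.float64(428.92), 241)
282 (np.float64(429.06), 36) (np.float64(428.65), 43)
283 (np.float64(0.0), 0) (np.float64(0.0), 0)
```

View pics/i.png

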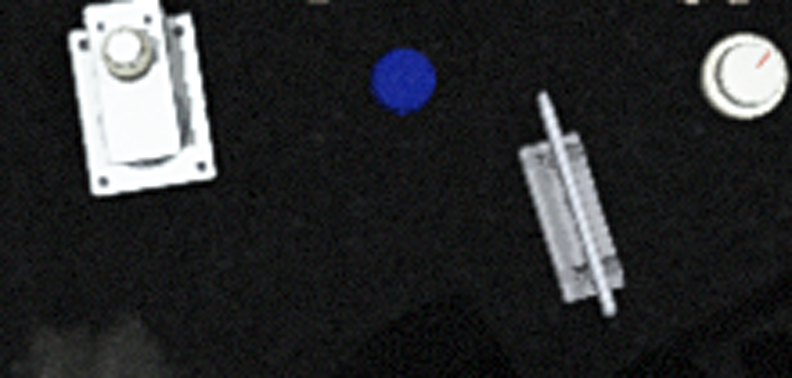

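The bar lies in its cradle exactly as before: tip at crop (543,95), ball end at (612,312), and the pixel rows match the first picture. The cap, timer and vial have not moved. I'm handing in now.

```bash
python3 -c "
from station import ctrl
print(ctrl.finish_job())"
```

```text
the job is handed in; nothing more can be done
None
```

I turned the collar about 107° with the bar through two holes until it stiffened to about 1.0 N m by the wrist-force estimate, laid the bar back in its cradle as it lay before, and handed the job in at about 17 s; the result has not been reported.

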